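# Test two tray latches and tip the sound one

## Task

Try the spring latches of the two tipping trays, first the one nearer to you, then the farther one, by pressing each round thumb pad gently straight down: a good latch clicks open below 10 N, and one that has not clicked at 15 N is out of limits and must stay shut, with its tray level and its buckle where it lies; never load a latch with more than 25 N. When both have been tried, push down the far lip of the tray whose latch clicked open, as far as it goes, so that its buckle slides to the lip end, and leave it tipped. Do not disturb the spool, the tape measure or the mug.

Things in the scene. Friction and masses are not known exactly. Their poses are not given: they have to be found in the camera images.
- unit_1: One of two tipping-tray units that look alike, each screwed down on a wooden base board 250x96x12 mm. Origin: on the bench under the tray's pivot. Its x axis runs along the tray from the latch end (-x) to the push-lip end (+x), z up; the board spans x -170..+80 mm. Overall 96 mm wide, highest point (latch hook) 89 mm. One unit stands nearer to the robot (smaller x), the other farther; which is which changes, and exactly one of the two latches is sound.
- tray_1 (a joint): Hinge of unit 1's grey-painted metal tray (inside 153x56 mm, end walls 9 mm and side walls 10 mm above its floor), pivoted across its middle, 72 mm above the bench. 0 = level, grows as the lip end (+x) goes down, stop at 0.5 rad. Stiff enough to stay where it is left (about 1 N at the lip moves it). While the latch is shut its hook holds the tray level (0 to 0.03 rad of play).
- tray_1_hinge (a point): Point on the tray 1 pivot axis, 72 mm above the bench on the unit's centre line; axes as the unit's.
- tray_1_floor (a point): Centre of tray 1's inner floor (top face, 3 mm above the pivot); moves with the tray, x axis towards the lip end, z out of the tray. Inner end walls at x = -76.5 and +76.5 mm.
- tray_1_lip (a point): Middle of the flat push lip outside tray 1's +x end wall, on its top face; 108 mm from the pivot, 75 mm above the bench when level, about 20 mm when fully tipped. The lip is 45 mm long in x (80 to 126 mm from the pivot) and 62 mm wide; the wall beside it stands 9 mm above it.
- latch_1 (a joint): Angle of unit 1's steel spring latch, a bell-crank with a hook over the tray's end. 0 = shut, 0.32 rad = open. Over-centre spring: it stays at 0 until the thumb pad is pressed hard enough, then snaps (clicks) to 0.32 by itself and stays there, freeing the tray. A sound latch clicks at 7 to 9 N on the pad; a faulty one would need over 35 N.
- pad_1_top (a point): Centre of the top face of unit 1's round steel thumb pad, 30 mm across; at rest 140 mm from the tray pivot on the unit's -x side and 73 mm above the bench, the upright hook starts 35 mm to its +x side and is 16 mm higher. Press straight down. The pad sits on a soft spring (1.2 N per mm, 14 mm stroke, then solid), so it sinks about 6 mm before a sound latch clicks; on the click it drops 16 mm farther with the arm, and it stays low after.
- buckle_1: Loose steel roller buckle, 38x45x8 mm, lying flat in tray 1 at the latch end at the start. Origin: centre of its underside.
- unit_2: One of two tipping-tray units that look alike, each screwed down on a wooden base board 250x96x12 mm. Origin: on the bench under the tray's pivot. Its x axis runs along the tray from the latch end (-x) to the push-lip end (+x), z up; the board spans x -170..+80 mm. Overall 96 mm wide, highest point (latch hook) 89 mm. One unit stands nearer to the robot (smaller x), the other farther; which is which changes, and exactly one of the two latches is sound.
- tray_2 (a joint): Hinge of unit 2's grey-painted metal tray (inside 153x56 mm, end walls 9 mm and side walls 10 mm above its floor), pivoted across its middle, 72 mm above the bench. 0 = level, grows as the lip end (+x) goes down, stop at 0.5 rad. Stiff enough to stay where it is left (about 1 N at the lip moves it). While the latch is shut its hook holds the tray level (0 to 0.03 rad of play).
- tray_2_hinge (a point): Point on the tray 2 pivot axis, 72 mm above the bench on the unit's centre line; axes as the unit's.
- tray_2_floor (a point): Centre of tray 2's inner floor (top face, 3 mm above the pivot); moves with the tray, x axis towards the lip end, z out of the tray. Inner end walls at x = -76.5 and +76.5 mm.
- tray_2_lip (a point): Middle of the flat push lip outside tray 2's +x end wall, on its top face; 108 mm from the pivot, 75 mm above the bench when level, about 20 mm when fully tipped. The lip is 45 mm long in x (80 to 126 mm from the pivot) and 62 mm wide; the wall beside it stands 9 mm above it.
- latch_2 (a joint): Angle of unit 2's steel spring latch, a bell-crank with a hook over the tray's end. 0 = shut, 0.32 rad = open. Over-centre spring: it stays at 0 until the thumb pad is pressed hard enough, then snaps (clicks) to 0.32 by itself and stays there, freeing the tray. A sound latch clicks at 7 to 9 N on the pad; a faulty one would need over 35 N.
- pad_2_top (a point): Centre of the top face of unit 2's round steel thumb pad, 30 mm across; at rest 140 mm from the tray pivot on the unit's -x side and 73 mm above the bench, the upright hook starts 35 mm to its +x side and is 16 mm higher. Press straight down. The pad sits on a soft spring (1.2 N per mm, 14 mm stroke, then solid), so it sinks about 6 mm before a sound latch clicks; on the click it drops 16 mm farther with the arm, and it stays low after.
- buckle_2: Loose steel roller buckle, 38x45x8 mm, lying flat in tray 2 at the latch end at the start. Origin: centre of its underside.
- thread_spool: Bystander: upright wooden spool of tan thread, 46 mm across, 52 mm tall. Origin: centre of underside.
- tape_measure: Bystander: small round tape measure, 56x74x17 mm. Origin: centre of underside.
- tea_mug: Bystander: green and white tea mug, 86x117x88 mm with handle. Origin: centre of underside.

How it is judged:
On the way, in this order (a step that is already met when the one before it is completed fails the run):
1. the nearer latch has been tried: clicked open, or its pad pressed with over 7.5 N (((world x of unit_1 below 0.57 m and (value of joint latch_1 above 0.25 rad or contact force between latch_1 and anything else above 7.5 N)) or (world x of unit_2 below 0.57 m and (value of joint latch_2 above 0.25 rad or contact force between latch_2 and anything else above 7.5 N)))), for 0.02 s.
2. then the farther latch has been tried in the same way (((world x of unit_1 above 0.57 m and (value of joint latch_1 above 0.25 rad or contact force between latch_1 and anything else above 7.5 N)) or (world x of unit_2 above 0.57 m and (value of joint latch_2 above 0.25 rad or contact force between latch_2 and anything else above 7.5 N)))), for 0.02 s.
3. then the tray with the open latch is tipped and its buckle is at the lip end (((value of joint latch_1 above 0.25 rad and (value of joint tray_1 above 0.4 rad and x of buckle_1 in the frame of tray_1_floor between 0.03 and 0.08 m and y of buckle_1 in the frame of tray_1_floor between -0.03 and 0.03 m and z of buckle_1 in the frame of tray_1_floor below 0.012 m)) or (value of joint latch_2 above 0.25 rad and (value of joint tray_2 above 0.4 rad and x of buckle_2 in the frame of tray_2_floor between 0.03 and 0.08 m and y of buckle_2 in the frame of tray_2_floor between -0.03 and 0.03 m and z of buckle_2 in the frame of tray_2_floor below 0.012 m)))), for 0.2 s.
At the end, for the whole second after the job is handed in: One latch open (over 0.25 rad), its tray tipped over 0.4 rad, its buckle in the tray over 30 mm towards the lip from the middle; the other latch shut and its tray level (both under 0.06 rad), its buckle in the tray over 20 mm towards the latch; both buckles at rest (((value of joint latch_1 above 0.25 rad and (value of joint tray_1 above 0.4 rad and x of buckle_1 in the frame of tray_1_floor between 0.03 and 0.08 m and y of buckle_1 in the frame of tray_1_floor between -0.03 and 0.03 m and z of buckle_1 in the frame of tray_1_floor below 0.012 m) and value of joint latch_2 below 0.06 rad and (value of joint tray_2 below 0.06 rad and x of buckle_2 in the frame of tray_2_floor between -0.08 and -0.02 m and z of buckle_2 in the frame of tray_2_floor below 0.012 m) and linear speed of each of buckle_1, buckle_2 below 0.02 m/s) or (value of joint latch_2 above 0.25 rad and (value of joint tray_2 above 0.4 rad and x of buckle_2 in the frame of tray_2_floor between 0.03 and 0.08 m and y of buckle_2 in the frame of tray_2_floor between -0.03 and 0.03 m and z of buckle_2 in the frame of tray_2_floor below 0.012 m) and value of joint latch_1 below 0.06 rad and (value of joint tray_1 below 0.06 rad and x of buckle_1 in the frame of tray_1_floor between -0.08 and -0.02 m and z of buckle_1 in the frame of tray_1_floor below 0.012 m) and linear speed of each of buckle_1, buckle_2 below 0.02 m/s))); the robot touches nothing.
It fails at once if latch 1 or its pad loaded with more than 25 N (contact force between latch_1 and anything else above 25 N).
It fails at once if latch 2 or its pad loaded with more than 25 N (contact force between latch_2 and anything else above 25 N).
It fails at once if the thread spool moved by more than 20 mm (distance of thread_spool from where it was at the start of the episode above 0.02 m).
It fails at once if the tape measure moved by more than 20 mm (distance of tape_measure from where it was at the start of the episode above 0.02 m).
It fails at once if the tea mug moved by more than 20 mm (distance of tea_mug from where it was at the start of the episode above 0.02 m).
It also fails if it takes over 48 s, if anything falls off the work surface, if the arm or the gripper's body presses on something with over 40 N, if the wrist force passes 120 N, or if a joint passes its speed limit or range.

## Robot

A 6-joint arm with a two-finger parallel gripper is mounted at the origin on a cart in front of the work surface, level with it; the furniture and walls round the work are solid. World frame = base frame: x ahead of the robot, y to its left, z up, the work surface at z = 0. Lengths are in m, angles in rad, forces in N, time in s.
With the tool pointing down it reaches from about 0.25 to 0.725 m from the base axis. Payload 4 kg.
Tool frame: the origin (TCP) lies midway between the tips of the shut fingers; the grasp point (between the pads) lies 19 mm behind it; z points along the fingers, y is the line along which they close (so a half turn about z gives the same grasp; the last joint's range is limited). The gripper opens to 85 mm and grips with 20 to 120 N. Pads are 22 mm wide; open, the fingers measure 114 mm over their backs; the gripper's body (76 mm by 85 mm) begins 54 mm behind the grasp point. The pads swing forward as they close: fully open they stand 13 mm farther back than shut.
Start: joints at [1.104, 0.241, 0.005, 1.335, 0, 1.571], TCP at [0.225, 0.447, 0.231] pointing down, gripper open.
Joint ranges: [-2.72, 2.72], [-1.05, 1.87], [-1.09, 1.28], [-1.99, 2.15], [-1.42, 1.44], [-3.14, 3.14]. Speed limits (rad/s): [2.79, 2.79, 3.14, 3.14, 3.14, 3.14].

## Interface

Orientations are given as a unit quaternion [x, y, z, w].
In Python, from workcell import bot gives the robot as it stands. The module is installed in compiled form; this text tells all that it offers.
- The arm moves only by the tool jog_arm, never from a script. Its argument "deltas" is a list of rows, each an object with "fingers": the opening, from 0 (shut) to 1 (fully open); "delta_pos": the shift along the tool's x, y, z normalised to -1 to 1, where 1 is 300 mm, a list of three; "yaw": the turn about the tool's z normalised to -1 to 1, where 1 is pi/4 rad. A call has 1 to 12 rows; each row is the pose to reach, as a shift and turn from the pose commanded when the call began, along the tool's axes at that moment; what a row does not reach only later rows make up. A row lasts 1/10 s, in which the tool goes at most 50 mm and 8.59 degrees, less where a joint would pass 70% of its speed; a pose out of reach is approached as far as the arm can. A call with a number of a shift or a turn outside -1 to 1 is refused whole. A call with a gripper value outside its range is refused whole. The fingers move at their own pace and stop on an object; the grip force is fixed at half the most. Time passes only in rows, so rows that repeat a pose let the fingers close. It gives the time, the measured TCP pose, the force, the opening and the grip force at its end, in the units of the state.
- bot.get_obs(): the state, without advancing time (a new reading comes with each control period).
- bot.camera(name): name is "side" or "top" or "wrist"; returns a dict with "image" (384x512x3 uint8, red, green, blue), "range_z" (384x512 float32, m along the optical axis (not along the pixel's ray), 0 where there is no reading), "fx", "fy", "cx", "cy" (pixels), "rvec" (rotation vector, rad) and "tvec" (3), from world to camera coordinates, as OpenCV has them. Camera axes: x right, y down, z forward; pixel columns grow to the right and rows downward; lengths in m; the calibration is good to about 2 mm. The wrist camera is an equidistant fisheye: a pixel r from the principal point sees the ray r / f radians off the axis. A picture is of the moment at which its call begins.
- bot.job_done(): hands the job in; it is judged then, once.
The state is a dict: "clock": time; "joint_pos": joint angles; "joint_vel": joint speeds; "tau": joint torques, N m; "eef_pos": TCP position; "tool_rot": TCP orientation; "ft_force": force on the tool from outside, world axes, zero at the start; "ft_torque": the same for the moment, N m; "grip_width": finger opening in m; "grasp_force": force on a finger pad.
Only numpy, scipy, OpenCV 4.12 (cv2) and the standard library are available. Lean on these libraries where they do the work, as an engineer would, in place of code of your own. Each camera call takes 0.05 s, during which the arm holds its last target. There are 200 camera calls.

## Working session

There is one attempt and no reset: what is moved stays moved. The work goes in short steps, Python scripts to look and compute and a tool call to move; the robot and the scene stay as the last step left them, time stands still between calls to the robot, and variables do not carry over. Pictures are saved under pics/ and viewed, at most 10 in all, crops included, and the job is handed in when it is done.

Besides the shell and the picture viewer there is one more tool, called after ">>>" as a command line: name --argument value ..., lists and objects as JSON in quotes. jog_arm: Moves the arm, as the interface text tells. Scaled input: -1 to 1 covers 300 mm each way for a shift and pi/4 rad each way for a turn. Its arguments: {"type":"object","properties":{"deltas":{"type":"array","items":{"type":"object","properties":{"fingers":{"type":"number"},"delta_pos":{"type":"array","items":{"type":"number"}},"yaw":{"type":"number"}}}}},"required":["deltas"]}

```bash
mkdir -p pics; cat > h.py <<'E'
import numpy as np, cv2
from workcell import bot
def world(c,u,v,z=None):
    """pixel -> world by depth"""
    R=cv2.Rodrigues(np.array(c['rvec']))[0]; t=np.array(c['tvec']).ravel()
    d=c['range_z'] if z is None else None
    Z=d[int(v),int(u)]
    p=np.array([(u-c['cx'])/c['fx']*Z,(v-c['cy'])/c['fy']*Z,Z])
    return R.T@(p-t)
def cloud(c):
    R=cv2.Rodrigues(np.array(c['rvec']))[0]; t=np.array(c['tvec']).ravel()
    v,u=np.mgrid[:384,:512]; Z=c['range_z']
    P=np.stack([(u-c['cx'])/c['fx']*Z,(v-c['cy'])/c['fy']*Z,Z],-1)
    return (P-t)@R
E
python3 - <<'E'
from h import *
import pickle
o=bot.get_obs();print({k:np.round(v,3) for k,v in o.items()})
for n in('top','side'):
    c=bot.camera(n);pickle.dump(c,open(n+'.pkl','wb'))
    cv2.imwrite(f'pics/{n}.png',cv2.resize(c['image'][:,:,::-1],(800,600),interpolation=cv2.INTER_CUBIC))
    print(n,np.round(c['rvec'],3).ravel(),np.round(c['tvec'],3).ravel(),c['fx'])
E
```

```text
{'clock': np.float64(0.0), 'joint_pos': array([ 1.104,  0.241,  0.004,  1.335, -0.   ,  1.571]), 'joint_vel': array([ 0.001, -0.001,  0.001,  0.   ,  0.   , -0.   ]), 'tau': array([ 0.0000e+00, -3.7232e+01,  2.5241e+01,  1.7000e-02,  0.0000e+00,
       -0.0000e+00]), 'eef_pos': array([0.225, 0.446, 0.23 ]), 'tool_rot': array([ 0.231,  0.973, -0.001, -0.   ]), 'ft_force': array([-0.227,  0.439,  0.237]), 'ft_torque': array([ 0.023, -0.004,  0.032]), 'grasp_force': np.float64(0.0), 'grip_width': np.float64(0.086)}
top [ 2.133 -2.144  0.167] [-0.018  0.524  1.127] 403.0026005141231
side [2.206 0.057 0.004] [-0.517  0.04   1.811] 475.9562336728199
```

View pics/top.png

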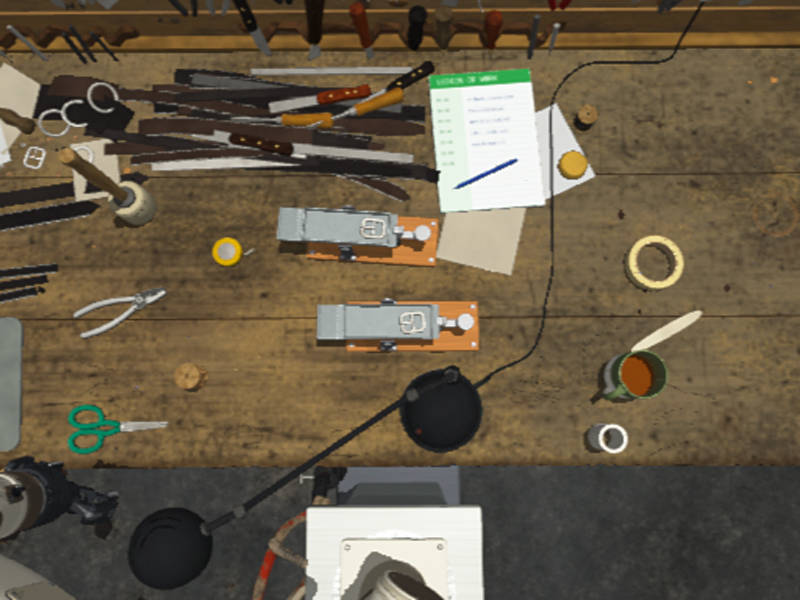

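View pics/side.png

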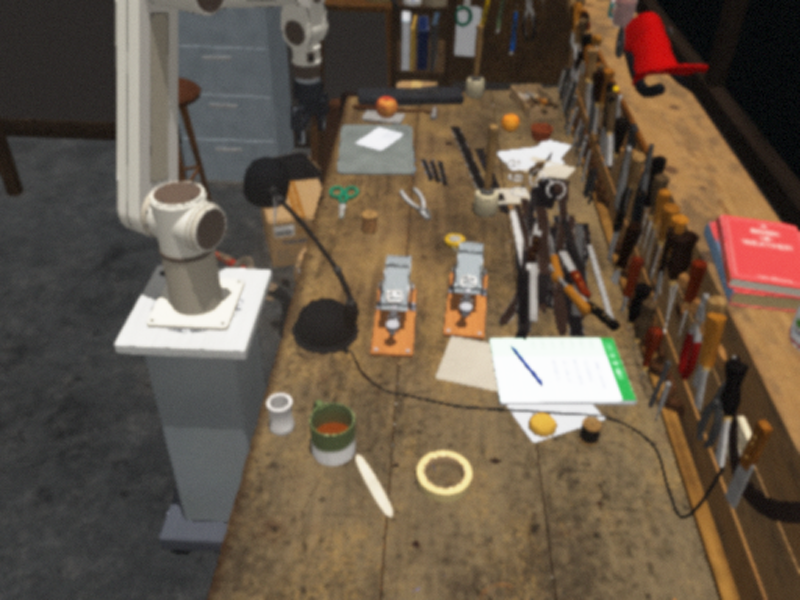

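Top view: near unit's pad is at (465,322) and its lip at (332,322). The far unit's pad is at (423,233) and its lip at (292,225). The lamp base is at (440,410), with its arm running down-left to the head at (170,545). Next, world positions.

```bash
python3 - <<'E'
from h import *
import pickle
c=pickle.load(open('top.pkl','rb'));P=cloud(c)
s=.64
for n,(u,v) in dict(pad_n=(465,322),lip_n=(330,322),trayn=(375,322),pad_f=(423,233),lip_f=(292,225),trayf=(335,226),lampbase=(440,410),lampj=(412,395),elbow=(455,375),arm1=(370,420),arm2=(300,462),arm3=(240,510),head=(170,545),tape=(227,250),mug=(640,375),spool=(190,377),benchedge=(600,470),knife=(380,185)).items():
    U,V=int(u*s),int(v*s)
    w=P[V-2:V+3,U-2:U+3].reshape(-1,3); print(n,np.round(np.median(w,0),3))
m=(P[...,2]>.12)&(P[...,0]>.15)&(P[...,0]<.75)&(abs(P[...,1])<.4)
q=P[m];print(len(q));
for i in range(-4,5):
  z=q[(q[:,1]>i*.1-.05)&(q[:,1]<i*.1+.05)]
  if len(z):print(i*.1,z.min(0).round(3),z.max(0).round(3))
for n,b in dict(n=(.3,.47),f=(.52,.68)).items():
  for z0,z1 in((.06,.082),(.083,.1)):
    g=(P[...,2]>z0)&(P[...,2]<z1)&(P[...,0]>b[0])&(P[...,0]<b[1])&(P[...,1]>-.25)&(P[...,1]<.3)
    k=g.astype('uint8');nn,l,st,ce=cv2.connectedComponentsWithStats(k)
    for i in range(1,nn):
      if st[i,4]>15:
        x=P[l==i];print(n,z0,st[i,4],x.mean(0).round(3),x.min(0).round(3),x.max(0).round(3), cv2.minAreaRect(x[:,:2].astype('float32')))
E
```

```text
pad_n [ 0.48  -0.13   0.073]
lip_n [0.481 0.111 0.074]
trayn [0.481 0.029 0.074]
pad_f [ 0.645 -0.056  0.072]
lip_f [0.661 0.185 0.074]
trayf [0.66  0.104 0.074]
lampbase [ 0.325 -0.083  0.079]
lampj [ 0.352 -0.033  0.147]
elbow [ 0.384 -0.109  0.109]
arm1 [0.311 0.038 0.154]
arm2 [ 0.234  0.171 -0.001]
arm3 [0.174 0.237 0.169]
head [0.131 0.332 0.207]
tape [0.628 0.318 0.016]
mug [ 0.385 -0.453  0.034]
spool [0.386 0.366 0.051]
benchedge [ 0.131 -0.623 -0.8  ]
knife [0.763 0.024 0.003]
3354
-0.1 [ 0.354 -0.105  0.12 ] [ 0.389 -0.051  0.149]
0.0 [ 0.292 -0.049  0.136] [0.365 0.048 1.195]
0.1 [0.225 0.05  0.155] [0.302 0.149 0.172]
0.2 [0.16  0.15  0.152] [0.235 0.25  0.662]
0.30000000000000004 [0.15  0.25  0.121] [0.214 0.35  0.7  ]
0.4 [0.15  0.35  0.158] [0.245 0.4   0.527]
n 0.06 475 [0.462 0.03  0.075] [ 0.451 -0.083  0.068] [0.47  0.136 0.082] ((0.46077606081962585, 0.026716463267803192), (0.2185744047164917, 0.018147822469472885), 89.66789245605469)
n 0.06 18 [0.444 0.009 0.078] [ 0.441 -0.001  0.072] [0.446 0.018 0.082] ((0.4434594213962555, 0.008375795558094978), (0.005473543424159288, 0.019561218097805977), 0.06617333739995956)
n 0.06 792 [ 0.331 -0.088  0.073] [ 0.301 -0.139  0.06 ] [ 0.377 -0.034  0.082] ((0.3389078676700592, -0.08677628636360168), (0.10543139278888702, 0.07636885344982147), 89.77577209472656)
f 0.06 1314 [0.653 0.097 0.075] [ 0.614 -0.019  0.062] [0.68  0.211 0.082] ((0.6471078395843506, 0.09604738652706146), (0.06533052027225494, 0.23016861081123352), 0.05762331187725067)
f 0.06 81 [ 0.646 -0.056  0.072] [ 0.633 -0.068  0.065] [ 0.66  -0.042  0.077] ((0.6465004086494446, -0.05492560565471649), (0.02601511776447296, 0.027580762282013893), 89.27727508544922)
f 0.083 20 [ 0.649 -0.013  0.085] [ 0.642 -0.019  0.083] [ 0.657 -0.002  0.091] ((0.6486870646476746, -0.011178920976817608), (0.011792565695941448, 0.019496353343129158), 14.613019943237305)
```

>>> jog_arm --deltas '[{"delta_pos": [-0.97, -0.42, 0.1], "yaw": 0.7, "fingers": 0}, {"delta_pos": [-0.97, -0.42, 0.1], "yaw": 0.7, "fingers": 0}, {"delta_pos": [-0.97, -0.42, 0.1], "yaw": 0.7, "fingers": 0}, {"delta_pos": [-0.97, -0.42, 0.1], "yaw": 0.7, "fingers": 0}, {"delta_pos": [-0.97, -0.42, 0.1], "yaw": 0.7, "fingers": 0}, {"delta_pos": [-0.97, -0.42, 0.1], "yaw": 0.7, "fingers": 0}, {"delta_pos": [-0.97, -0.42, 0.1], "yaw": 0.7, "fingers": 0}, {"delta_pos": [-0.97, -0.42, 0.1], "yaw": 0.7, "fingers": 0}]'

```text
clock: 0.9
eef_pos: [0.4292, 0.2006, 0.2004]
tool_rot: [0.489, 0.872, -0.001, -0.0]
ft_force: [-0.5, -0.0, -0.2]
grip_width: -0.0002
grasp_force: 0.0
```

>>> jog_arm --deltas '[{"delta_pos": [-1, -0.43, 0.2], "yaw": 0.7, "fingers": 0}, {"delta_pos": [-1, -0.43, 0.2], "yaw": 0.7, "fingers": 0}, {"delta_pos": [-1, -0.43, 0.2], "yaw": 0.7, "fingers": 0}, {"delta_pos": [-1, -0.43, 0.2], "yaw": 0.7, "fingers": 0}, {"delta_pos": [-1, -0.43, 0.2], "yaw": 0.7, "fingers": 0}, {"delta_pos": [-1, -0.43, 0.2], "yaw": 0.7, "fingers": 0}, {"delta_pos": [-1, -0.43, 0.2], "yaw": 0.7, "fingers": 0}, {"delta_pos": [-1, -0.43, 0.2], "yaw": 0.7, "fingers": 0}]'

```text
clock: 1.7
eef_pos: [0.4762, -0.1222, 0.1402]
tool_rot: [0.707, 0.707, -0.001, -0.0]
ft_force: [-0.0, 0.5, -0.3]
grip_width: -0.0002
grasp_force: 0.0
```

```bash
python3 - <<'E'
from h import *
from scipy.spatial.transform import Rotation as Ro
o=bot.get_obs();print(o['eef_pos'],o['tool_rot'].round(4),o['ft_force'],o['joint_pos'].round(2))
c=bot.camera('wrist');im=c['image'][:,:,::-1].copy()
R=cv2.Rodrigues(np.array(c['rvec']))[0];t=np.array(c['tvec']).ravel()
def pr(p):
    q=R@p+t;th=np.arctan2(np.hypot(q[0],q[1]),q[2]);r=np.hypot(q[0],q[1])
    return np.array([c['cx'],c['cy']])+c['fx']*th*q[:2]/r
for p,col in(([.48,-.13,.073],(0,0,255)),([.646,-.055,.073],(0,255,0)),(o['eef_pos'],(255,0,0))):
    k=pr(np.array(p));print(k);cv2.circle(im,(int(k[0]),int(k[1])),2,col,-1)
cv2.imwrite('pics/w1.png',cv2.resize(im,(800,600),interpolation=cv2.INTER_CUBIC))
E
```

```text
[ 0.47620233 -0.12217082  0.14023605] [ 7.070e-01  7.072e-01 -5.000e-04 -4.000e-04] [-0.02879471  0.49860606 -0.34555636] [-0.25  0.29 -0.18  1.11 -0.    1.32]
[266.57480179 216.38194307]
[465.22342564 127.45557072]
[261.91847865 244.27280059]
```

View pics/w1.png

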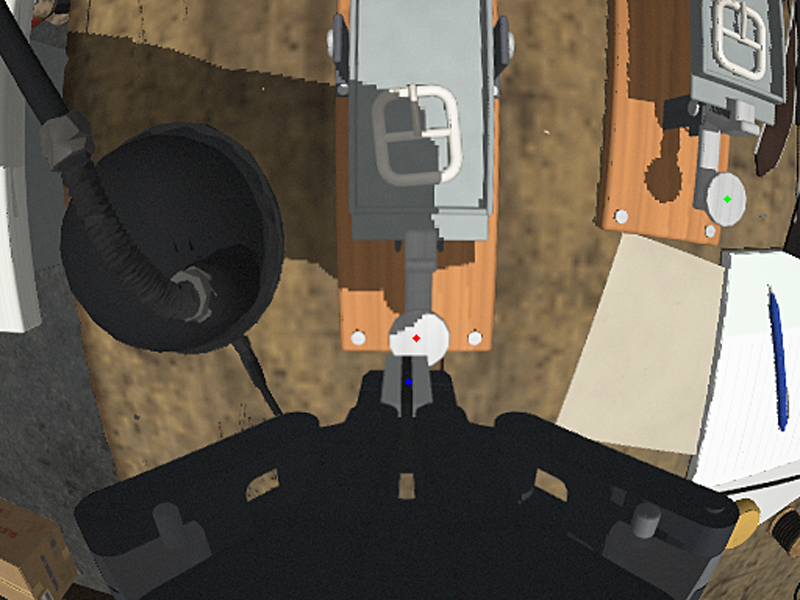

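The red dot (416,338) sits on the near pad's centre (419,338), and the fingertips clear the hook. Now I lower to just above the pad.

>>> jog_arm --deltas '[{"delta_pos": [-0.025, 0.014, 0.1], "yaw": 0, "fingers": 0}, {"delta_pos": [-0.025, 0.014, 0.2], "yaw": 0, "fingers": 0}, {"delta_pos": [-0.025, 0.014, 0.2], "yaw": 0, "fingers": 0}]'

```text
clock: 2.05
eef_pos: [0.4772, -0.1246, 0.0781]
tool_rot: [0.705, 0.71, -0.002, -0.004]
ft_force: [-0.2, 0.4, 0.1]
grip_width: 0.0
grasp_force: 0.0
```

>>> jog_arm --deltas '[{"delta_pos": [0, 0, 0], "yaw": 0, "fingers": 0}, {"delta_pos": [0, 0, 0], "yaw": 0, "fingers": 0}]'

```text
clock: 2.25
eef_pos: [0.4818, -0.1266, 0.083]
tool_rot: [0.705, 0.709, 0.001, 0.001]
ft_force: [1.5, 0.1, -0.0]
grip_width: -0.0001
grasp_force: 0.0
```

>>> jog_arm --deltas '[{"delta_pos": [0, 0, 0], "yaw": 0, "fingers": 0}, {"delta_pos": [0, 0, 0], "yaw": 0, "fingers": 0}, {"delta_pos": [0, 0, 0], "yaw": 0, "fingers": 0}, {"delta_pos": [0, 0, 0], "yaw": 0, "fingers": 0}]'

```text
clock: 2.65
eef_pos: [0.4808, -0.1276, 0.0817]
tool_rot: [0.706, 0.709, 0.0, 0.0]
ft_force: [0.2, -0.2, -0.7]
grip_width: -0.0005
grasp_force: 0.0
```

```bash
python3 - <<'E'
from h import *
o=bot.get_obs();print({k:np.round(v,4) for k,v in o.items()})
E
```

```text
{'clock': np.float64(2.65), 'joint_pos': array([-0.2593,  0.3543, -0.2529,  0.9628, -0.    ,  1.3072]), 'joint_vel': array([-0.0026,  0.0043, -0.0043, -0.0027, -0.0012, -0.0012]), 'tau': array([ 5.06000e-02, -3.90394e+01,  2.16055e+01, -5.30000e-03,
        2.70000e-03,  4.00000e-04]), 'eef_pos': array([ 0.4808, -0.1276,  0.0817]), 'tool_rot': array([7.056e-01, 7.086e-01, 2.000e-04, 3.000e-04]), 'ft_force': array([ 0.1986, -0.1716, -0.6607]), 'ft_torque': array([-0.0369,  0.0493, -0.0327]), 'grasp_force': np.float64(0.0), 'grip_width': np.float64(-0.0005)}
```

>>> jog_arm --deltas '[{"delta_pos": [-0.005, 0, 0.007], "yaw": 0, "fingers": 0}, {"delta_pos": [-0.007, 0, 0.014], "yaw": 0, "fingers": 0}, {"delta_pos": [-0.007, 0, 0.021], "yaw": 0, "fingers": 0}, {"delta_pos": [-0.007, 0, 0.027], "yaw": 0, "fingers": 0}, {"delta_pos": [-0.007, 0, 0.032], "yaw": 0, "fingers": 0}, {"delta_pos": [-0.007, 0, 0.036], "yaw": 0, "fingers": 0}, {"delta_pos": [-0.007, 0, 0.036], "yaw": 0, "fingers": 0}, {"delta_pos": [-0.007, 0, 0.036], "yaw": 0, "fingers": 0}]'

```text
clock: 3.45
eef_pos: [0.4805, -0.1295, 0.0706]
tool_rot: [0.706, 0.709, -0.0, -0.0]
ft_force: [-0.9, -1.2, 1.3]
grip_width: -0.0001
grasp_force: 0.6
```

Contact at about 1.3 N, as expected. Continuing in steps of about 0.6 mm.

>>> jog_arm --deltas '[{"delta_pos": [0, 0, 0.002], "yaw": 0, "fingers": 0}, {"delta_pos": [0, 0, 0.004], "yaw": 0, "fingers": 0}, {"delta_pos": [0, 0, 0.006], "yaw": 0, "fingers": 0}, {"delta_pos": [0, 0, 0.008], "yaw": 0, "fingers": 0}, {"delta_pos": [0, 0, 0.01], "yaw": 0, "fingers": 0}, {"delta_pos": [0, 0, 0.01], "yaw": 0, "fingers": 0}]'

```text
clock: 4.05
eef_pos: [0.4807, -0.1295, 0.0676]
tool_rot: [0.706, 0.709, 0.0, 0.0]
ft_force: [-1.5, 0.4, 4.5]
grip_width: 0.0004
grasp_force: 2.3
```

>>> jog_arm --deltas '[{"delta_pos": [0, 0, 0.002], "yaw": 0, "fingers": 0}, {"delta_pos": [0, 0, 0.004], "yaw": 0, "fingers": 0}, {"delta_pos": [0, 0, 0.005], "yaw": 0, "fingers": 0}, {"delta_pos": [0, 0, 0.005], "yaw": 0, "fingers": 0}]'

```text
clock: 4.45
eef_pos: [0.4806, -0.1295, 0.0663]
tool_rot: [0.706, 0.709, 0.0, 0.0]
ft_force: [-2.0, 0.1, 6.1]
grip_width: -0.0001
grasp_force: 3.1
```

>>> jog_arm --deltas '[{"delta_pos": [0, 0, 0.002], "yaw": 0, "fingers": 0}, {"delta_pos": [0, 0, 0.004], "yaw": 0, "fingers": 0}, {"delta_pos": [0, 0, 0.005], "yaw": 0, "fingers": 0}, {"delta_pos": [0, 0, 0.005], "yaw": 0, "fingers": 0}]'

```text
clock: 4.85
eef_pos: [0.4807, -0.13, 0.0649]
tool_rot: [0.706, 0.709, -0.0, 0.001]
ft_force: [-2.4, -1.8, 6.5]
grip_width: 0.0
grasp_force: 3.0
```

>>> jog_arm --deltas '[{"delta_pos": [0, 0, 0.002], "yaw": 0, "fingers": 0}, {"delta_pos": [0, 0, 0.004], "yaw": 0, "fingers": 0}, {"delta_pos": [0, 0, 0.005], "yaw": 0, "fingers": 0}, {"delta_pos": [0, 0, 0.005], "yaw": 0, "fingers": 0}]'

```text
clock: 5.25
eef_pos: [0.4804, -0.1293, 0.0625]
tool_rot: [0.705, 0.709, -0.0, -0.0]
ft_force: [0.5, -0.5, -0.1]
grip_width: -0.0003
grasp_force: 0.0
```

The force dropped from 6.5 to 0 N, so the near latch clicked. I raise and confirm by depth.

>>> jog_arm --deltas '[{"delta_pos": [0, 0, -0.1], "yaw": 0, "fingers": 0}, {"delta_pos": [0, 0, -0.25], "yaw": 0, "fingers": 0}, {"delta_pos": [0.2, 0.27, -0.27], "yaw": 0, "fingers": 0}, {"delta_pos": [0.25, 0.55, -0.27], "yaw": 0, "fingers": 0}, {"delta_pos": [0.25, 0.55, -0.27], "yaw": 0, "fingers": 0}, {"delta_pos": [0.25, 0.55, -0.27], "yaw": 0, "fingers": 0}, {"delta_pos": [0.25, 0.55, -0.27], "yaw": 0, "fingers": 0}, {"delta_pos": [0.25, 0.55, -0.27], "yaw": 0, "fingers": 0}, {"delta_pos": [0.25, 0.55, -0.27], "yaw": 0, "fingers": 0}]'

```text
clock: 6.15
eef_pos: [0.644, -0.0541, 0.1435]
tool_rot: [0.706, 0.709, -0.001, -0.001]
ft_force: [-0.9, 0.6, -0.2]
grip_width: -0.0003
grasp_force: 0.0
```

```bash
python3 - <<'E'
from h import *
o=bot.get_obs();print(o['eef_pos'],o['tool_rot'].round(4),o['ft_force'],o['joint_pos'].round(2))
c=bot.camera('wrist');im=c['image'][:,:,::-1].copy()
R=cv2.Rodrigues(np.array(c['rvec']))[0];t=np.array(c['tvec']).ravel()
def pr(p):
    q=R@p+t;th=np.arctan2(np.hypot(q[0],q[1]),q[2]);r=np.hypot(q[0],q[1])
    return np.array([c['cx'],c['cy']])+c['fx']*th*q[:2]/r
for p,col in(([.48,-.13,.051],(0,0,255)),([.646,-.055,.073],(0,255,0)),(o['eef_pos'],(255,0,0))):
    k=pr(np.array(p));print(k);cv2.circle(im,(int(k[0]),int(k[1])),1,col,-1)
cv2.imwrite('pics/w2.png',cv2.resize(im,(800,600),interpolation=cv2.INTER_CUBIC))
P=cloud(bot.camera('top'))
m=(np.hypot(P[...,0]-.48,P[...,1]+.13)<.012)&(P[...,2]>.02);print('near pad z',np.median(P[m],0))
E
```

```text
[ 0.64404898 -0.05406938  0.14346018] [ 7.057e-01  7.085e-01 -6.000e-04 -7.000e-04] [-0.8528527   0.63524671 -0.18559534] [-0.08  0.58  0.29  1.28 -0.    1.48]
[ 98.74105473 268.26308828]
[264.13660729 206.30961539]
[261.89206747 244.23129015]
near pad z [nan nan nan]
  return _methods._mean(a, axis=axis, dtype=dtype,
  ret = um.true_divide(
```

View pics/w2.png

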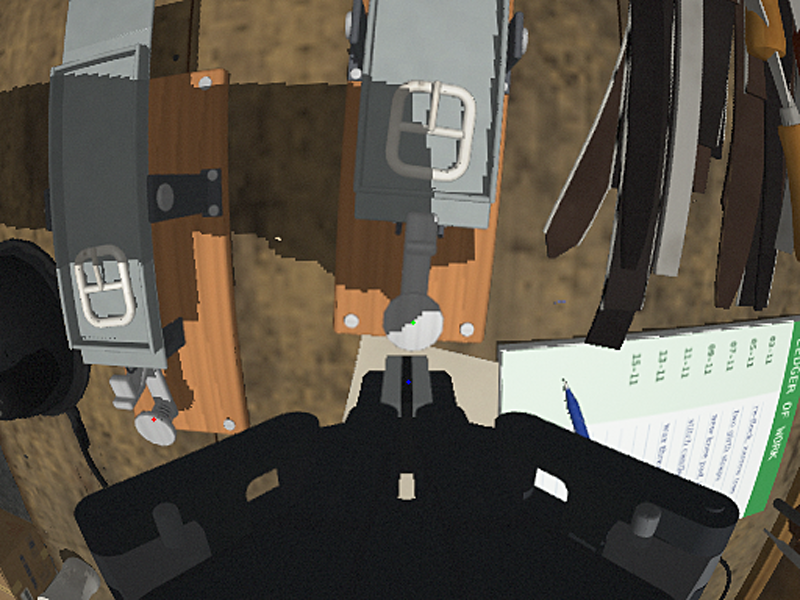

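The near latch is open: its hook is swung off at (125,385) and its pad at (155,425) is low. My far-pad marker (412,322) sits at the pad centre, so I press there.

>>> jog_arm --deltas '[{"delta_pos": [-0.003, 0.007, 0.07], "yaw": 0, "fingers": 0}, {"delta_pos": [-0.003, 0.007, 0.13], "yaw": 0, "fingers": 0}, {"delta_pos": [-0.003, 0.007, 0.17], "yaw": 0, "fingers": 0}, {"delta_pos": [-0.003, 0.007, 0.195], "yaw": 0, "fingers": 0}, {"delta_pos": [-0.003, 0.007, 0.205], "yaw": 0, "fingers": 0}, {"delta_pos": [-0.003, 0.007, 0.205], "yaw": 0, "fingers": 0}, {"delta_pos": [-0.003, 0.007, 0.205], "yaw": 0, "fingers": 0}, {"delta_pos": [-0.003, 0.007, 0.205], "yaw": 0, "fingers": 0}, {"delta_pos": [-0.003, 0.007, 0.205], "yaw": 0, "fingers": 0}]'

```text
clock: 7.15
eef_pos: [0.6478, -0.0547, 0.0832]
tool_rot: [0.706, 0.709, 0.0, 0.0]
ft_force: [0.2, -0.9, 1.3]
grip_width: -0.0002
grasp_force: 0.0
```

>>> jog_arm --deltas '[{"delta_pos": [0, 0, 0.007], "yaw": 0, "fingers": 0}, {"delta_pos": [0, 0, 0.014], "yaw": 0, "fingers": 0}, {"delta_pos": [0, 0, 0.021], "yaw": 0, "fingers": 0}, {"delta_pos": [0, 0, 0.027], "yaw": 0, "fingers": 0}, {"delta_pos": [0, 0, 0.032], "yaw": 0, "fingers": 0}, {"delta_pos": [0, 0, 0.036], "yaw": 0, "fingers": 0}, {"delta_pos": [0, 0, 0.036], "yaw": 0, "fingers": 0}, {"delta_pos": [0, 0, 0.036], "yaw": 0, "fingers": 0}]'

```text
clock: 7.95
eef_pos: [0.6474, -0.0547, 0.0718]
tool_rot: [0.706, 0.709, 0.0, 0.0]
ft_force: [-0.2, -0.2, 0.2]
grip_width: 0.0004
grasp_force: 0.0
```

Now about 4 mm, then smaller steps.

>>> jog_arm --deltas '[{"delta_pos": [0, 0, 0.003], "yaw": 0, "fingers": 0}, {"delta_pos": [0, 0, 0.006], "yaw": 0, "fingers": 0}, {"delta_pos": [0, 0, 0.009], "yaw": 0, "fingers": 0}, {"delta_pos": [0, 0, 0.012], "yaw": 0, "fingers": 0}, {"delta_pos": [0, 0, 0.015], "yaw": 0, "fingers": 0}, {"delta_pos": [0, 0, 0.015], "yaw": 0, "fingers": 0}, {"delta_pos": [0, 0, 0.015], "yaw": 0, "fingers": 0}]'

```text
clock: 8.65
eef_pos: [0.6476, -0.0547, 0.0677]
tool_rot: [0.706, 0.709, 0.0, 0.0]
ft_force: [-1.8, -0.4, 4.6]
grip_width: 0.0004
grasp_force: 2.4
```

>>> jog_arm --deltas '[{"delta_pos": [0, 0, 0.002], "yaw": 0, "fingers": 0}, {"delta_pos": [0, 0, 0.004], "yaw": 0, "fingers": 0}, {"delta_pos": [0, 0, 0.006], "yaw": 0, "fingers": 0}, {"delta_pos": [0, 0, 0.008], "yaw": 0, "fingers": 0}, {"delta_pos": [0, 0, 0.008], "yaw": 0, "fingers": 0}, {"delta_pos": [0, 0, 0.008], "yaw": 0, "fingers": 0}]'

```text
clock: 9.25
eef_pos: [0.6477, -0.0547, 0.0656]
tool_rot: [0.706, 0.709, 0.0, 0.0]
ft_force: [-1.3, 0.6, 7.7]
grip_width: -0.0002
grasp_force: 3.6
```

>>> jog_arm --deltas '[{"delta_pos": [0, 0, 0.002], "yaw": 0, "fingers": 0}, {"delta_pos": [0, 0, 0.004], "yaw": 0, "fingers": 0}, {"delta_pos": [0, 0, 0.006], "yaw": 0, "fingers": 0}, {"delta_pos": [0, 0, 0.008], "yaw": 0, "fingers": 0}, {"delta_pos": [0, 0, 0.009], "yaw": 0, "fingers": 0}, {"delta_pos": [0, 0, 0.009], "yaw": 0, "fingers": 0}]'

```text
clock: 9.85
eef_pos: [0.6477, -0.0547, 0.0635]
tool_rot: [0.706, 0.709, 0.0, 0.001]
ft_force: [-1.0, 0.3, 9.4]
grip_width: -0.0006
grasp_force: 4.8
```

>>> jog_arm --deltas '[{"delta_pos": [0, 0, 0.002], "yaw": 0, "fingers": 0}, {"delta_pos": [0, 0, 0.004], "yaw": 0, "fingers": 0}, {"delta_pos": [0, 0, 0.006], "yaw": 0, "fingers": 0}, {"delta_pos": [0, 0, 0.006], "yaw": 0, "fingers": 0}, {"delta_pos": [0, 0, 0.006], "yaw": 0, "fingers": 0}]'

```text
clock: 10.35
eef_pos: [0.6478, -0.0547, 0.0622]
tool_rot: [0.706, 0.709, 0.001, 0.001]
ft_force: [-3.2, 0.5, 11.4]
grip_width: -0.0
grasp_force: 5.6
```

>>> jog_arm --deltas '[{"delta_pos": [0, 0, 0.002], "yaw": 0, "fingers": 0}, {"delta_pos": [0, 0, 0.004], "yaw": 0, "fingers": 0}, {"delta_pos": [0, 0, 0.006], "yaw": 0, "fingers": 0}, {"delta_pos": [0, 0, 0.008], "yaw": 0, "fingers": 0}, {"delta_pos": [0, 0, 0.008], "yaw": 0, "fingers": 0}, {"delta_pos": [0, 0, 0.008], "yaw": 0, "fingers": 0}]'

```text
clock: 10.95
eef_pos: [0.6479, -0.0547, 0.0603]
tool_rot: [0.706, 0.709, 0.001, 0.001]
ft_force: [-4.8, 0.6, 13.8]
grip_width: 0.0
grasp_force: 6.7
```

>>> jog_arm --deltas '[{"delta_pos": [0, 0, 0.002], "yaw": 0, "fingers": 0}, {"delta_pos": [0, 0, 0.004], "yaw": 0, "fingers": 0}, {"delta_pos": [0, 0, 0.004], "yaw": 0, "fingers": 0}]'

```text
clock: 11.25
eef_pos: [0.6479, -0.0547, 0.0593]
tool_rot: [0.706, 0.709, 0.001, 0.001]
ft_force: [-4.2, 0.5, 14.8]
grip_width: 0.0001
grasp_force: 7.3
```

No click at 15 N, so the far latch is out of limits. I lift and go above the near lip.

>>> jog_arm --deltas '[{"delta_pos": [0, 0, -0.05], "yaw": 0, "fingers": 0}, {"delta_pos": [0, 0, -0.2], "yaw": 0, "fingers": 0}, {"delta_pos": [0.1, -0.1, -0.3], "yaw": 0, "fingers": 0}, {"delta_pos": [0.575, -0.557, -0.3], "yaw": 0, "fingers": 0}, {"delta_pos": [0.575, -0.557, -0.3], "yaw": 0, "fingers": 0}, {"delta_pos": [0.575, -0.557, -0.3], "yaw": 0, "fingers": 0}, {"delta_pos": [0.575, -0.557, -0.3], "yaw": 0, "fingers": 0}, {"delta_pos": [0.575, -0.557, -0.3], "yaw": 0, "fingers": 0}, {"delta_pos": [0.575, -0.557, -0.3], "yaw": 0, "fingers": 0}, {"delta_pos": [0.575, -0.557, -0.3], "yaw": 0, "fingers": 0}]'

```text
clock: 12.25
eef_pos: [0.4804, 0.1167, 0.1466]
tool_rot: [0.706, 0.708, 0.0, 0.0]
ft_force: [0.1, 1.2, -0.6]
grip_width: -0.0
grasp_force: 0.0
```

```bash
python3 - <<'E'
from h import *
o=bot.get_obs();print(o['eef_pos'],o['tool_rot'].round(4),o['ft_force'],o['joint_pos'].round(2))
c=bot.camera('wrist');im=c['image'][:,:,::-1].copy()
R=cv2.Rodrigues(np.array(c['rvec']))[0];t=np.array(c['tvec']).ravel()
def pr(p):
    q=R@p+t;th=np.arctan2(np.hypot(q[0],q[1]),q[2]);r=np.hypot(q[0],q[1])
    return np.array([c['cx'],c['cy']])+c['fx']*th*q[:2]/r
for p,col in(([.481,.118,.075],(0,0,255)),([.481,.136,.075],(0,255,0)),([.481,.09,.075],(0,255,0)),(o['eef_pos'],(255,0,0))):
    k=pr(np.array(p));cv2.circle(im,(int(k[0]),int(k[1])),1,col,-1)
cv2.imwrite('pics/w3.png',cv2.resize(im,(800,600),interpolation=cv2.INTER_CUBIC))
E
```

```text
[0.48042166 0.1166728  0.1465871 ] [7.057e-01 7.085e-01 2.000e-04 3.000e-04] [ 0.07219982  1.2217006  -0.57262834] [ 0.24  0.28 -0.17  1.12 -0.    1.81]
```

View pics/w3.png

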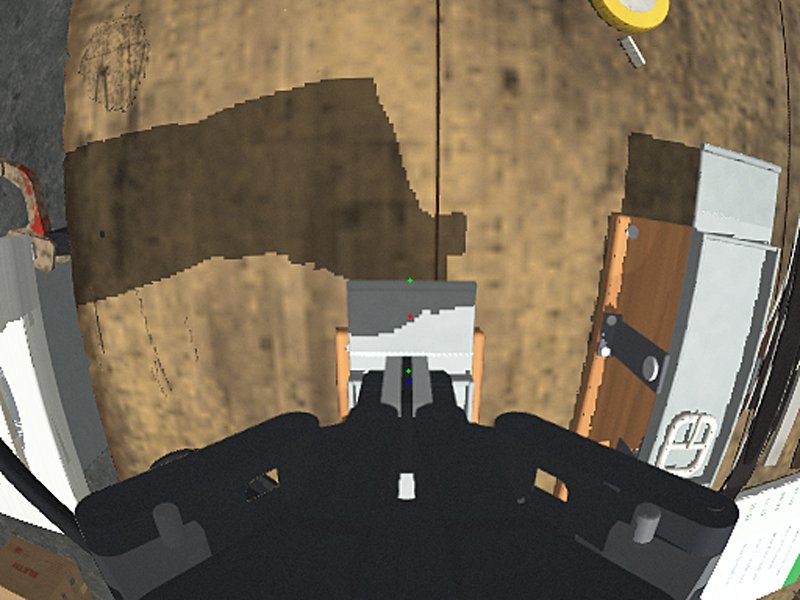

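The lip markers match the lip, with its outer edge at (410,281) and centre at (411,317). The tips are aligned, so I lower and then push.

>>> jog_arm --deltas '[{"delta_pos": [0.006, 0, 0.1], "yaw": 0, "fingers": 0}, {"delta_pos": [0.006, 0, 0.17], "yaw": 0, "fingers": 0}, {"delta_pos": [0.006, 0, 0.2], "yaw": 0, "fingers": 0}, {"delta_pos": [0.006, 0, 0.22], "yaw": 0, "fingers": 0}, {"delta_pos": [0.006, 0, 0.23], "yaw": 0, "fingers": 0}, {"delta_pos": [0.006, 0, 0.24], "yaw": 0, "fingers": 0}, {"delta_pos": [0.006, 0, 0.25], "yaw": 0, "fingers": 0}, {"delta_pos": [0.006, 0, 0.26], "yaw": 0, "fingers": 0}, {"delta_pos": [0.006, 0, 0.27], "yaw": 0, "fingers": 0}, {"delta_pos": [0.004, 0, 0.28], "yaw": 0, "fingers": 0}, {"delta_pos": [0.002, 0, 0.29], "yaw": 0, "fingers": 0}]'

```text
clock: 13.4
eef_pos: [0.4796, 0.1178, 0.0596]
tool_rot: [0.705, 0.709, 0.0, -0.0]
ft_force: [0.7, 0.7, 0.4]
grip_width: -0.0004
grasp_force: 0.4
```

>>> jog_arm --deltas '[{"delta_pos": [-0.003, 0, 0.012], "yaw": 0, "fingers": 0}, {"delta_pos": [-0.006, 0, 0.024], "yaw": 0, "fingers": 0}, {"delta_pos": [-0.009, 0, 0.036], "yaw": 0, "fingers": 0}, {"delta_pos": [-0.013, 0, 0.048], "yaw": 0, "fingers": 0}, {"delta_pos": [-0.017, 0, 0.06], "yaw": 0, "fingers": 0}, {"delta_pos": [-0.021, 0, 0.072], "yaw": 0, "fingers": 0}, {"delta_pos": [-0.025, 0, 0.084], "yaw": 0, "fingers": 0}, {"delta_pos": [-0.029, 0, 0.095], "yaw": 0, "fingers": 0}, {"delta_pos": [-0.031, 0, 0.1], "yaw": 0, "fingers": 0}, {"delta_pos": [-0.031, 0, 0.1], "yaw": 0, "fingers": 0}]'

```text
clock: 14.4
eef_pos: [0.4793, 0.1081, 0.0294]
tool_rot: [0.706, 0.709, -0.0, -0.0]
ft_force: [-0.4, -0.4, 0.6]
grip_width: 0.0001
grasp_force: 0.0
```

>>> jog_arm --deltas '[{"delta_pos": [-0.003, 0, 0.006], "yaw": 0, "fingers": 0}, {"delta_pos": [-0.006, 0, 0.012], "yaw": 0, "fingers": 0}, {"delta_pos": [-0.009, 0, 0.018], "yaw": 0, "fingers": 0}, {"delta_pos": [-0.01, 0, 0.024], "yaw": 0, "fingers": 0}, {"delta_pos": [-0.01, 0, 0.03], "yaw": 0, "fingers": 0}, {"delta_pos": [-0.01, 0, 0.034], "yaw": 0, "fingers": 0}, {"delta_pos": [-0.01, 0, 0.034], "yaw": 0, "fingers": 0}]'

```text
clock: 15.1
eef_pos: [0.4826, 0.1091, 0.0239]
tool_rot: [0.705, 0.709, 0.005, -0.0]
ft_force: [-5.6, 7.9, 25.2]
grip_width: -0.0001
grasp_force: 13.0
```

The tray is at its stop (25 N). I lift clear and look.

>>> jog_arm --deltas '[{"delta_pos": [0.005, 0, -0.03], "yaw": 0, "fingers": 0}, {"delta_pos": [0.02, 0, -0.1], "yaw": 0, "fingers": 0}, {"delta_pos": [0.1, 0, -0.25], "yaw": 0, "fingers": 0}, {"delta_pos": [0.2, 0, -0.4], "yaw": 0, "fingers": 0}, {"delta_pos": [0.5, 0, -0.5], "yaw": 0, "fingers": 0}, {"delta_pos": [0.5, 0, -0.5], "yaw": 0, "fingers": 0}, {"delta_pos": [0.5, 0, -0.5], "yaw": 0, "fingers": 0}, {"delta_pos": [0.5, 0, -0.5], "yaw": 0, "fingers": 0}, {"delta_pos": [0.5, 0, -0.5], "yaw": 0, "fingers": 0}]'

```text
clock: 16.0
eef_pos: [0.4782, 0.2543, 0.1685]
tool_rot: [0.706, 0.709, -0.001, -0.0]
ft_force: [0.7, -0.8, 0.2]
grip_width: 0.0004
grasp_force: 0.0
```

```bash
python3 - <<'E'
from h import *
print(bot.get_obs()['eef_pos'])
c=bot.camera('top');im=c['image'][:,:,::-1][110:250,150:330]
cv2.imwrite('pics/t2.png',cv2.resize(im,(720,560),interpolation=cv2.INTER_CUBIC))
P=cloud(c)
for y in(-.05,0,.05,.1):
    m=(abs(P[...,0]-.481)<.01)&(abs(P[...,1]-y)<.006);print(y,np.median(P[m],0).round(3))
E
```

```text
[0.47816303 0.25428776 0.16849047]
-0.05 [ 0.482 -0.05   0.107]
0 [ 0.48  -0.001  0.079]
0.05 [0.48  0.05  0.054]
0.1 [0.481 0.101 0.024]
```

View pics/t2.png

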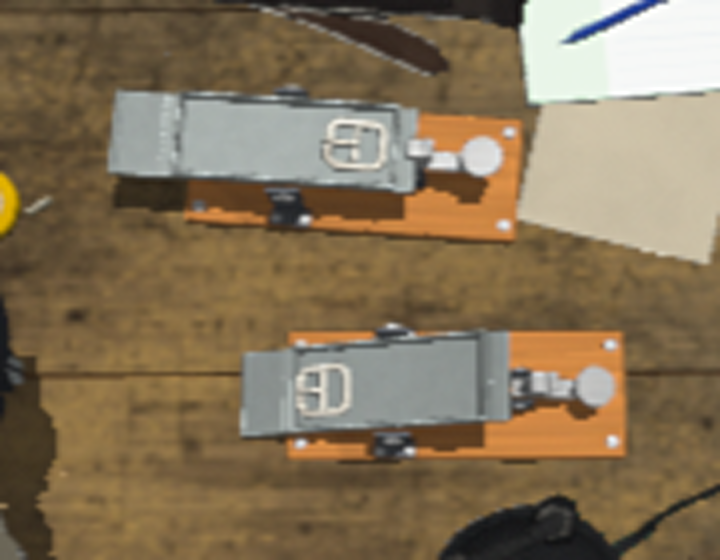

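The near tray is tipped about 0.5 rad and its buckle is at the lip end (323,388). The far tray is level, with its buckle at the latch end (357,143).

```bash
python3 -c "
from workcell import bot
print(bot.job_done())"
```

```text
the job is handed in; nothing more can be done
None
```

The job is handed in: the near latch clicked open below 10 N and its tray is left tipped with its buckle at the lip end, while the far latch had not clicked at about 15 N and stays shut, its tray level and its buckle in place. The hand-in call gave no verdict.

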